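Load sleeves and hold the camera shutter at half travel

TASK

Stand the three brass sleeves from the blue tray upright and fully down in the measuring unit's aluminium nest plate, one in each of the three bores of the row that the orange shutter uncovers first (the row away from the unit's control panel); lower them in, do not let them drop from a height, and leave the other row empty. Then draw the sprung shutter by its knob to the red half-travel mark, so that the loaded row is open to the camera below and the empty row still covered, and finish the job while holding it there, without letting go. Leave the bowl, ring gauge and pen cup where they are.

Things in the scene. Friction and masses are not known exactly. Their poses are not given: they have to be found in the camera images.
- unit: Bench measuring unit, fixed: white housing, black stage plate on top, 260 (x) x 250 (y) mm, plate top 98 mm above the bench. Origin: centre of its underside, on the bench. Its -x side is the front, with the control panel (dial, two keys, at most 8 mm high). An orange shutter blade slides below the stage glass, over a white light panel with the camera window in it.
- nest (a point): Centre of the top of the aluminium nest plate, 90 (x) x 130 (y) x 15 mm, 35 mm to +x of the unit origin, top 113 mm above the bench. Six through bores, 24 mm wide, 2 mm chamfers, 36 mm apart along y in two rows of three: the row at unit x = +52 mm, away from the control panel, is uncovered first and to be loaded; that at x = +18 mm stays empty. Bore floor: glass, 15 mm below the mouth.
- bore1 (a point): Centre of the mouth of one bore of the row to load, at the nest plate's top (113 mm above the bench); x = +52, y = +36 mm of the unit.
- bore2 (a point): The same for the middle bore, at x = +52, y = 0 mm of the unit.
- bore3 (a point): The same for the third bore, at x = +52, y = -36 mm of the unit.
- shutter (a joint): Travel of the orange shutter in m: 0 closed (all bores covered), 0.060 fully open, half travel 0.030 (blade edge midway between the rows). It opens along the unit's -x, towards the control panel. A spring pulls it shut: 3 N at 0, rising 1.5 N per 10 mm to 7.5 N at half and 12 N fully open, plus about 0.4 N friction; let go, it closes.
- knob: Upright bright-metal knob of the shutter (orange top), a post of 16 mm diameter, 40 mm high, in a slot beside the nest. Origin: centre of its underside, 104 mm above the bench; top at 144 mm. Moves with the shutter: x = +30, y = -95 mm of the unit closed, x = 0 at half, x = -30 fully open. Its orange pointer runs over a scale: broad red line = half, black end lines = closed and open.
- tray: Blue tray, fixed to the bench, 150 (x) x 220 (y) x 14 mm, walls 4 mm, inner floor about 4 mm above the bench; origin: centre of its underside. The sleeves stand in it.
- sleeve1: Brass sleeve (first of three alike), a tube of 20 mm outer and 12 mm inner diameter, 40 mm long, 67 g, loose, standing upright in the tray with at least 30 mm of free space to the next one. Origin: centre of its underside; z along its axis.
- sleeve2: Brass sleeve (second of three alike), a tube of 20 mm outer and 12 mm inner diameter, 40 mm long, 67 g, loose, standing upright in the tray with at least 30 mm of free space to the next one. Origin: centre of its underside; z along its axis.
- sleeve3: Brass sleeve (third of three alike), a tube of 20 mm outer and 12 mm inner diameter, 40 mm long, 67 g, loose, standing upright in the tray with at least 30 mm of free space to the next one. Origin: centre of its underside; z along its axis.
- bowl: Small black bowl, 100 mm across, 40 mm high, loose; leave alone. Origin: centre of its underside.
- master: Steel setting ring gauge, 60 mm across, 20 mm high, lying flat, loose; leave alone. Origin: centre of its underside.
- pencup: Grey pen cup, 76 mm across, 90 mm high, with pens up to 155 mm, loose; leave alone. Origin: centre of its underside.

How it is judged:
By the outcome, as a careful person would: the job done as asked, in the order asked, and still so for the second after the job is handed in, while the arm keeps its last pose, push and grip.
It also fails if it takes over 72 s, if anything falls off the work surface, if the arm or the gripper's body presses on something with over 40 N, if the wrist force passes 120 N, or if a joint passes its speed limit or range.

ROBOT

A 6-joint arm with a two-finger parallel gripper is mounted at the origin on the work surface. World frame = base frame: x ahead of the robot, y to its left, z up, the work surface at z = 0. Lengths are in m, angles in rad, forces in N, time in s.
With the tool pointing down it reaches from about 0.325 to 1 m from the base axis. Payload 5.1 kg.
Tool frame: the origin (TCP) lies on the centre line of the jaws, within the pads' length; the fingertips stand 17 mm ahead of it and the grasp point (between the pads) lies 2 mm behind it; z points along the fingers, y is the direction in which the jaws open and shut (so a half turn about z gives the same grasp; the last joint's range is limited). The gripper opens to 85 mm and grips with 20 to 120 N. Pads are 22 mm wide; open, the fingers measure 114 mm over their backs; the gripper's body (76 mm by 85 mm) begins 54 mm behind the grasp point. The pads swing forward as they close: fully open they stand 13 mm farther back than shut.
Start: joints at [1.223, 0.124, 1.65, -0, 1.367, -0.083], TCP at [0.17, 0.627, 0.248] pointing down, gripper open.
Joint ranges: [-2.61, 2.61], [-1.02, 2.33], [0.03, 2.71], [-1.35, 4.49], [0.32, 2.68], [-2.91, 2.91]. Speed limits (rad/s): [2.57, 2.57, 3.14, 3.14, 3.14, 3.14].

INTERFACE

Orientations are given as a rotation vector (axis times angle).
In Python, from workcell import arm, viewer gives the robot as it stands.
- The arm moves only by the shell command python3 -m pendant 'ROWS' [FORCE]. ROWS is JSON, a list of rows, each a list of 7 numbers: the shift along the tool's x, y, z in units of 10 cm (1.0 is 10 cm), then the turn, a rotation vector about the tool's x, y, z in units of 60 degrees (1.0 is 60 degrees), then the opening, from 0 (shut) to 1 (fully open). A call has 1 to 12 rows; each row shifts and turns the commanded pose from where the row before left it, along the tool's axes as they then stand; what a row does not reach is not made up. A row lasts 1/8 s, in which the tool goes at most 62.5 mm and 10.7 degrees, less where a joint would pass 70% of its speed; a pose out of reach is approached as far as the arm can. A call with a number of a shift or a turn outside -1 to 1 is refused whole. A call with a gripper value outside its range is refused whole. The fingers move at their own pace and stop on an object; FORCE is the grip in N (left out, the last holds). Time passes only in rows, so rows that do not move let the fingers close. It gives the time, the measured TCP pose, the force and the opening at its end, in the units of the state.
- arm.get_obs(): the state, without advancing time (a new reading comes with each control period).
- viewer.camera(name): name is "side" or "top"; returns a dict with "image" (384x512x3 uint8, blue, green, red), "depth" (384x512 float32, m along the optical axis (not along the pixel's ray), 0 where there is no reading), "vfov" (degrees; the focal length in pixels is half the picture's height over the tangent of half this angle, whatever the lens; pixels are square), "cx", "cy" (the principal point, pixels), "origin" and "rotation" of the camera in the world. Camera axes: x right, y down, z forward; pixel columns grow to the right and rows downward; lengths in m; the calibration is good to about 2 mm. A picture is of the moment at which its call begins.
- arm.close_job(): hands the job in, once; it reports no verdict.
The state is a dict: "time": time; "q": joint angles; "joint_vel": joint speeds; "joint_efforts": joint torques, N m; "eef_pos": TCP position; "eef_rot": TCP orientation; "wrist_force": force on the tool from outside, world axes, zero at the start; "torque": the same for the moment, N m; "width": opening from 0.0 (shut) to 1.0 (fully open).
Only numpy, scipy, OpenCV 4.12 (cv2) and the standard library are available. Lean on these libraries where they do the work, as an engineer would, in place of code of your own. Each camera call takes 0.05 s, during which the arm holds its last target. There are 200 camera calls.

## Working session

There is one attempt and no reset: what is moved stays moved. The work goes in short steps, Python scripts to look and compute and a shell command to move; the robot and the scene stay as the last step left them, time stands still between calls to the robot, and variables do not carry over. Pictures are saved under pics/ and viewed, about 8 in all and at most 12, crops included, and the job is handed in when it is done.

```bash
ls; mkdir -p pics; python3 - <<'E'
from workcell import arm, viewer
import cv2, numpy as np
for n in("top","side"):
    c=viewer.camera(n); cv2.imwrite(f"pics/{n}0.png",c["image"]); np.savez(f"{n}0.npz",**c)
    print(n,c["vfov"],c["cx"],c["cy"],c["origin"],c["rotation"])
o=arm.get_obs(); print(o)
E
```

```text
pics
top 43.092015906537966 250.2863334339073 190.01129960464033 [0.4681108  0.04443455 1.60727281] [-2.160407    2.20821288 -0.04418088]
side 57.6280706085358 253.72521883835242 193.34927461279125 [ 0.54980031 -0.8078411   0.71360488] [-2.19478731  0.04615793 -0.02071159]
{'time': 0.1, 'q': array([ 1.22339411e+00,  1.24431332e-01,  1.65157471e+00, -1.01137155e-05,
        1.36750220e+00, -8.26283306e-02]), 'joint_vel': array([-1.44950631e-03, -3.31441315e-04, -3.74832299e-03, -1.13013599e-03,
        7.69437539e-06,  9.91543653e-04]), 'joint_efforts': array([ 6.48828991e-04, -4.24921167e+01, -3.66657650e+01,  1.76884760e-05,
        3.74882584e-03,  1.03357297e-05]), 'eef_pos': array([0.16996434, 0.62682972, 0.24715942]), 'eef_rot': array([-4.14635980e-01, -3.11370610e+00,  2.94265767e-03]), 'wrist_force': array([-0.61249347,  0.14986175,  0.7676675 ]), 'torque': array([ 0.00879132, -0.00661864,  0.00777248]), 'width': 1.0008289029402284}
```

View pics/top0.png

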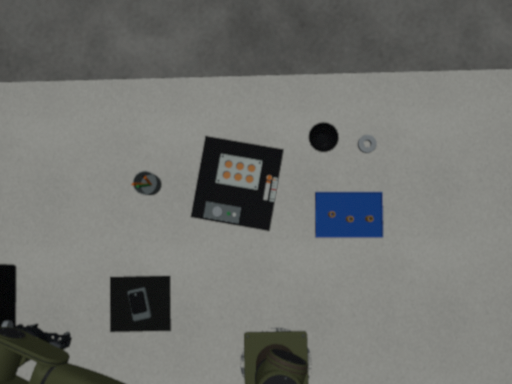

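View pics/side0.png

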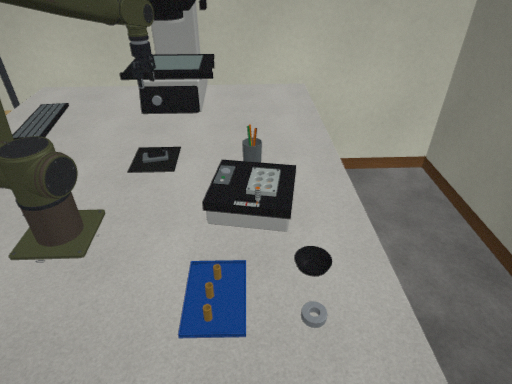

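```bash
cat > h.py <<'E'
import numpy as np, cv2
from scipy.spatial.transform import Rotation as R
def cam(n): return dict(np.load(f"{n}.npz",allow_pickle=True))
def ray(c,u,v,z):
    f=192/np.tan(np.radians(float(c["vfov"]))/2)
    Rm=c["rotation"]; Rm=R.from_rotvec(Rm).as_matrix() if Rm.shape==(3,) else Rm
    d=Rm@np.array([(u-c["cx"])/f,(v-c["cy"])/f,1.]); o=c["origin"]
    return o+d*(z-o[2])/d[2]
def blobs(m,amin):
    n,l,s,ce=cv2.connectedComponentsWithStats(m.astype(np.uint8))
    return [(s[i,4],ce[i],s[i,:4]) for i in range(1,n) if s[i,4]>=amin]
E
python3 - <<'E'
from h import *
np.set_printoptions(precision=4,suppress=True)
for n,A in(("top0",6),("side0",8)):
    c=cam(n); im=c["image"]; hsv=cv2.cvtColor(im,cv2.COLOR_BGR2HSV)
    m=cv2.inRange(hsv,(5,100,90),(22,255,255))
    print(n)
    for a,p,b in blobs(m,A):
        if p[0]<120 or (n=="side0" and p[1]<150): continue
        print("or",a,p,b,*(ray(c,*p,z)[:2] for z in(.044,.105,.113,.144)))
    # black stage
    g=im.max(2); roi=np.zeros_like(g)
    if n=="top0": roi[120:245,180:295]=1
    else: roi[150:235,195:305]=1
    k=((g<50)&(roi>0)).astype(np.uint8)
    k=cv2.morphologyEx(k,cv2.MORPH_OPEN,np.ones((3,3)))
    cs,_=cv2.findContours(k,0,2); cc=max(cs,key=cv2.contourArea)
    W=np.array([ray(c,*p[0],.098)[:2] for p in cc],np.float32)
    r=cv2.minAreaRect(W); print("stage",r)
    # nest
    gg=cv2.cvtColor(im,cv2.COLOR_BGR2GRAY)
    if n=="top0": k=((g>110)&(roi>0)).astype(np.uint8)
    else: k=((g>110)&(roi>0)).astype(np.uint8)
    cs,_=cv2.findContours(k,0,2)
    for q in cs:
        if 100<cv2.contourArea(q)<4000:
            W=np.array([ray(c,*p[0],.113)[:2] for p in q],np.float32); print("nest?",cv2.minAreaRect(W),cv2.boundingRect(q))
c=cam("top0"); hsv=cv2.cvtColor(c["image"],cv2.COLOR_BGR2HSV)
m=cv2.inRange(hsv,(100,120,60),(125,255,255))
for a,p,b in blobs(m,200): print("tray",a,p,b,ray(c,*p,.01))
z=np.hstack([cv2.resize(c["image"][125:240,185:290],None,fx=4,fy=4,interpolation=2),cv2.resize(cam("side0")["image"][150:235,195:305],(380,460),interpolation=2)])
cv2.imwrite("pics/z0.png",z)
E
```

```text
top0
or 32 [228.2188 163.9062] [225 161   7   7] [0.6437 0.1389] [0.6369 0.1352] [0.636  0.1347] [0.6325 0.1329]
or 32 [239.6562 166.    ] [237 163   6   7] [0.636  0.1021] [0.6295 0.0998] [0.6286 0.0995] [0.6253 0.0984]
or 34 [251.0882 167.7941] [248 165   7   7] [0.6294 0.0652] [0.6231 0.0644] [0.6223 0.0643] [0.6191 0.0639]
or 34 [226.3235 174.5882] [223 172   7   6] [0.6092 0.1457] [0.6037 0.1417] [0.603  0.1412] [0.6002 0.1392]
or 32 [237.5 176.5] [235 174   6   6] [0.6022 0.1097] [0.597  0.1072] [0.5963 0.1068] [0.5936 0.1055]
or 32 [268.8125 178.4375] [267 175   5   8] [0.5936 0.0089] [0.5887 0.0103] [0.5881 0.0104] [0.5856 0.0112]
or 6 [144.8333 177.1667] [144 176   3   3] [0.6069 0.4098] [0.6015 0.3956] [0.6008 0.3937] [0.598  0.3865]
or 33 [249.0909 178.697 ] [246 176   7   6] [0.5942 0.0724] [0.5893 0.0714] [0.5887 0.0712] [0.5862 0.0707]
stage ((0.5783591866493225, 0.10984356701374054), (0.24347934126853943, 0.25297433137893677), 78.7669677734375)
side0
or 16 [367.     164.9375] [363 162   8   6] [1.0119 0.2817] [0.9698 0.1825] [0.9643 0.1695] [0.9429 0.119 ]
or 95 [383.6
[... 169 characters left out ...]
] [0.5954 0.0538] [0.593  0.0093]
or 95 [216.9158 271.4   ] [213 264   8  16] [ 0.4806 -0.2094] [ 0.4869 -0.2639] [ 0.4878 -0.2711] [ 0.491  -0.2988]
or 103 [209.165  289.6893] [205 282   9  17] [ 0.4648 -0.2655] [ 0.4725 -0.3149] [ 0.4735 -0.3213] [ 0.4775 -0.3465]
or 116 [207.1983 312.0172] [203 304   9  17] [ 0.4642 -0.3271] [ 0.472  -0.3709] [ 0.4731 -0.3766] [ 0.477  -0.3989]
stage ((0.5795873403549194, 0.09012477844953537), (0.28453296422958374, 0.25679945945739746), 78.3997573852539)
nest? ((0.6142540574073792, 0.09164303541183472), (0.14661817252635956, 0.09120585024356842), 78.7234115600586) (246, 168, 34, 28)
tray 2754 [348.386  214.3686] [316 193  66  44] [ 0.4726 -0.2491  0.01  ]
```

View pics/z0.png

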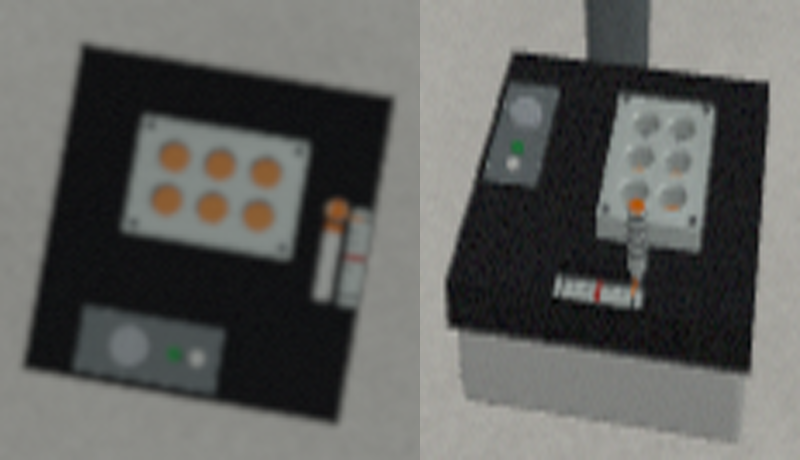

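```bash
cat >> h.py <<'E'
YAW=np.radians(-11.2)
UX=np.array([np.cos(YAW),np.sin(YAW),0]); UY=np.array([-np.sin(YAW),np.cos(YAW),0])
B2=np.array([.6295,.0998,.113]); BORE={1:B2+.036*UY,2:B2,3:B2-.036*UY}; KNOB=B2-.022*UX-.095*UY
def go(t,obs=None):
    "units of tool axes from current pose to TCP target t, and turn left"
    from workcell import arm
    o=arm.get_obs(); Rm=R.from_rotvec(o["eef_rot"]); d=Rm.inv().apply(np.array(t)-o["eef_pos"])*10
    z=np.array([0,0,-1.]); y=UX if Rm.as_matrix()[:,1]@UX>0 else -UX
    D=R.from_matrix(np.column_stack([np.cross(y,z),y,z]))
    tr=(Rm.inv()*D).as_rotvec()/np.radians(60)
    # shift once aligned
    print("t",o["time"],"pos",o["eef_pos"].round(4),"shift",d.round(3),"turn",tr.round(3),"shift aligned",(D.inv().apply(np.array(t)-o["eef_pos"])*10).round(3),"q6",o["q"][5].round(2),"F",o["wrist_force"].round(1),"w",round(o["width"],3))
E
python3 - <<'E'
from h import *
np.set_printoptions(precision=4,suppress=True)
c=cam("top0"); im=c["image"].astype(int); 
m=(im[...,2]-im[...,0]>15); m[:,:315]=0;m[:,384:]=0;m[:190]=0;m[240:]=0
for a,p,b in blobs(m,3): print(a,p,b,ray(c,*p,.044)[:2],ray(c,*p,.03)[:2])
c=cam("side0"); im=c["image"].astype(int)
m=(im[...,2]-im[...,0]>15); m[:,:180]=0;m[:,250:]=0;m[:258]=0;m[335:]=0
for a,p,b in blobs(m,20): print("side",a,p,b, "bottom",ray(c,b[0]+b[2]/2-.5,b[1]+b[3]-1,.004)[:2]+[0,.01],"topc",ray(c,b[0]+b[2]/2-.5,b[1]+2,.044)[:2])
print(BORE,KNOB)
go([.45,-.2,.2])
E
```

```text
19 [331.5789 214.    ] [329 212   6   5] [ 0.4748 -0.1893] [ 0.4749 -0.1914]
22 [349.5    218.7273] [347 217   6   5] [ 0.4585 -0.246 ] [ 0.4584 -0.2486]
28 [369.     218.1429] [366 216   7   5] [ 0.4591 -0.3081] [ 0.459  -0.3113]
side 104 [216.8077 271.5385] [213 264   8  16] bottom [ 0.4766 -0.1894] topc [ 0.4788 -0.1914]
side 115 [209.0348 289.8783] [205 282   9  17] bottom [ 0.4609 -0.2484] topc [ 0.4633 -0.2484]
side 127 [207.1102 312.189 ] [203 304   9  17] bottom [ 0.4601 -0.3099] topc [ 0.4627 -0.3111]
{1: array([0.6365, 0.1351, 0.113 ]), 2: array([0.6295, 0.0998, 0.113 ]), 3: array([0.6225, 0.0645, 0.113 ])} [0.5895 0.0109 0.113 ]
t 0.1 pos [0.17   0.6268 0.2472] shift [-4.867 -7.246  0.485] turn [-0.002  0.001  1.434] shift aligned [-7.567  4.353  0.472] q6 -0.08 F [-0.6  0.1  0.8] w 1.001
```

```bash
python3 -m pendant '[[0,0,0,0,0,0.178,0.5],[0,0,0,0,0,0.178,0.5],[0,0,0,0,0,0.178,0.5],[0,0,0,0,0,0.178,0.5],[0,0,0,0,0,0.178,0.5],[0,0,0,0,0,0.178,0.5],[0,0,0,0,0,0.178,0.5],[0,0,0,0,0,0.178,0.5],[-0.4,0.4,0,0,0,0,0.5],[-0.4,0.4,0,0,0,0,0.5],[-0.45,0.3,0,0,0,0,0.5],[-0.45,0.3,0,0,0,0,0.5]]' 60; python3 -c "
from h import *
go([.4605,-.310,.15])"
```

```text
time: 1.6
eef_pos: [0.2768, 0.4327, 0.2478]
eef_rot: [2.417, 2.007, -0.001]
wrist_force: [0.9, -0.2, 0.6]
width: 0.495
t 1.6 pos [0.2768 0.4327 0.2478] shift [-6.961  3.171  0.982] turn [-0.     0.001  0.01 ] shift aligned [-6.928  3.244  0.978] q6 1.08 F [ 0.9 -0.2  0.6] w 0.495
```

```bash
python3 -m pendant '[[-0.52,0.28,0.04,0,0,0.01,0.5],[-0.52,0.28,0.04,0,0,0,0.5],[-0.55,0.28,0.04,0,0,0,0.5],[-0.55,0.26,0.04,0,0,0,0.5],[-0.55,0.26,0.04,0,0,0,0.5],[-0.55,0.26,0.04,0,0,0,0.5],[-0.55,0.26,0.05,0,0,0,0.5],[-0.55,0.26,0.05,0,0,0,0.5],[-0.55,0.26,0.05,0,0,0,0.5],[-0.55,0.26,0.05,0,0,0,0.5],[-0.5,0.25,0.05,0,0,0,0.5],[-0.4,0.15,0,0,0,0,0.5]]'; python3 -c "
from h import *
go([.4605,-.310,.1])"
```

```text
time: 3.1
eef_pos: [0.4536, -0.2488, 0.1982]
eef_rot: [-2.428, -1.991, 0.001]
wrist_force: [0.7, 0.4, -0.1]
width: 0.5
t 3.1 pos [ 0.4536 -0.2488  0.1982] shift [-0.588  0.189  0.981] turn [-0.002 -0.001 -0.002] shift aligned [-0.587  0.187  0.982] q6 -0.41 F [ 0.7  0.4 -0.1] w 0.5
```

```bash
python3 -m pendant '[[-0.3,0.1,0.3,0,0,0,0.5],[-0.25,0.08,0.4,0,0,0,0.5],[0,0,0.25,0,0,0,0.5],[0,0,0,0,0,0,0.5]]'; python3 - <<'E'
from h import *
from workcell import arm,viewer
go([.4605,-.310,.04])
c=viewer.camera("side"); cv2.imwrite("pics/s1.png",cv2.resize(c["image"][200:350,140:300],None,fx=4,fy=4,interpolation=2))
E
```

```text
time: 3.6
eef_pos: [0.459, -0.3031, 0.1012]
eef_rot: [-2.423, -1.989, 0.002]
wrist_force: [0.4, 0.2, -0.1]
width: 0.5
t 3.6 pos [ 0.459  -0.3031  0.1012] shift [-0.067  0.032  0.611] turn [-0.006 -0.003 -0.001] shift aligned [-0.065  0.029  0.612] q6 -0.48 F [ 0.4  0.2 -0.1] w 0.5
```

View pics/s1.png

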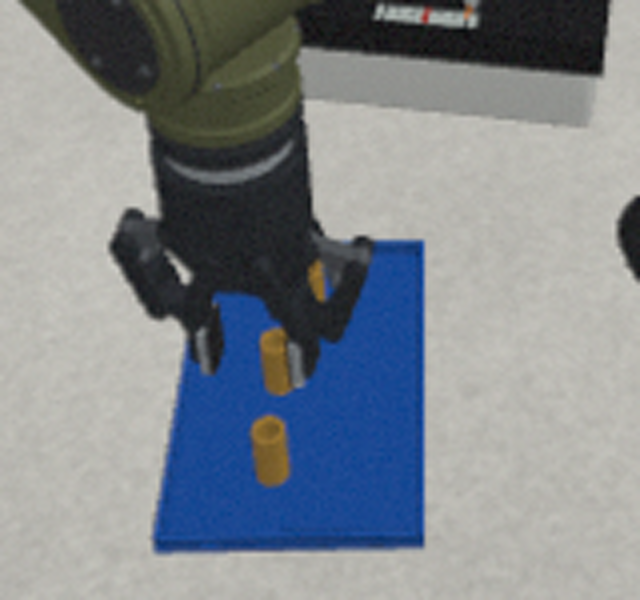

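The gripper stands above the nearest sleeve (crop about (270,450)) with the jaws straddling it along x, so I go down and grip.

```bash
python3 -m pendant '[[-0.065,0.03,0.1,0,0,0,0.5],[0,0,0.2,0,0,0,0.5],[0,0,0.2,0,0,0,0.5],[0,0,0.11,0,0,0,0.5],[0,0,0,0,0,0,0.5],[0,0,0,0,0,0,0.15],[0,0,0,0,0,0,0.1],[0,0,0,0,0,0,0.1],[0,0,0,0,0,0,0.1]]' 40; python3 -c "
from h import *
go([.4605,-.310,.24])"
```

```text
time: 4.78
eef_pos: [0.463, -0.3115, 0.044]
eef_rot: [2.427, 1.993, 0.0]
wrist_force: [1.0, -0.1, 0.8]
width: 0.215
t 4.775 pos [ 0.463  -0.3115  0.044 ] shift [ 0.009 -0.025 -1.96 ] turn [ 0.001  0.001 -0.   ] shift aligned [ 0.01  -0.027 -1.96 ] q6 -0.49 F [ 1.  -0.1  0.8] w 0.215
```

```bash
python3 -m pendant '[[0,0,-0.1,0,0,0,0.1],[0,0,-0.3,0,0,0,0.1],[0,0,-0.4,0,0,0,0.1],[0,0,-0.4,0,0,0,0.1],[0,0,-0.4,0,0,0,0.1]]' 40; python3 -c "
from h import *
go(BORE[1]+[0,0,.08])"
```

```text
time: 5.4
eef_pos: [0.4623, -0.311, 0.2051]
eef_rot: [2.428, 1.994, -0.0]
wrist_force: [1.1, -0.7, -1.1]
width: 0.209
t 5.4 pos [ 0.4623 -0.311   0.2051] shift [4.715 0.841 0.121] turn [ 0.  0. -0.] shift aligned [4.714 0.842 0.121] q6 -0.49 F [ 1.1 -0.7 -1.1] w 0.209
```

```bash
python3 -m pendant '[[0.3,0.05,0,0,0,0,0.1],[0.45,0.08,0,0,0,0,0.1],[0.5,0.09,0,0,0,0,0.1],[0.5,0.09,0,0,0,0,0.1],[0.5,0.09,0,0,0,0,0.1],[0.5,0.09,0,0,0,0,0.1],[0.5,0.09,0,0,0,0,0.1],[0.5,0.09,0,0,0,0,0.1],[0.46,0.08,0,0,0,0,0.1],[0.3,0.06,0,0,0,0,0.1],[0.2,0.03,0,0,0,0,0.1],[0,0,0,0,0,0,0.1]]' 40; python3 -c "
from h import *
go(BORE[1]+[0,0,.06])"
```

```text
time: 6.9
eef_pos: [0.6365, 0.1352, 0.2034]
eef_rot: [2.426, 1.996, -0.001]
wrist_force: [-1.1, -0.4, -1.0]
width: 0.213
t 6.9 pos [0.6365 0.1352 0.2034] shift [-0.001 -0.     0.304] turn [-0.     0.     0.001] shift aligned [-0.001 -0.     0.304] q6 0.32 F [-1.1 -0.4 -1. ] w 0.213
```

```bash
python3 -m pendant '[[0,0,0.2,0,0,0,0.1],[0,0,0.22,0,0,0,0.1],[0,0,0,0,0,0,0.1],[0,0,0,0,0,0,0.1]]' 40; python3 - <<'E'
from h import *
from workcell import arm,viewer
go(BORE[1]+[0,0,.03])
c=viewer.camera("side"); np.savez("side1.npz",**c); a=cv2.resize(c["image"][130:240,200:310],None,fx=5,fy=5,interpolation=2)
cv2.imwrite("pics/s2.png",a)
im=c["image"].astype(int); m=(im[...,2]-im[...,0]>25); m[:,:230]=0;m[:,300:]=0;m[:140]=0;m[195:]=0
for a,p,b in blobs(m,4): print(a,p,b,ray(c,b[0]+b[2]/2-.5,b[1]+b[3]-1,.120)[:2]+[0,.01])
E
```

```text
time: 7.4
eef_pos: [0.6363, 0.134, 0.1608]
eef_rot: [-2.428, -1.993, 0.001]
wrist_force: [-0.1, -0.6, -0.4]
width: 0.215
t 7.4 pos [0.6363 0.134  0.1608] shift [ 0.011 -0.     0.178] turn [-0.001  0.    -0.001] shift aligned [ 0.011 -0.001  0.178] q6 0.32 F [-0.1 -0.6 -0.4] w 0.215
4 [251.5 144.5] [251 144   2   2] [0.58649026 0.32326666]
82 [269.37804878 165.79268293] [266 159   7  15] [0.63509981 0.13325312]
14 [257.         187.71428571] [255 186   5   4] [0.59288205 0.04689195]
4 [267.5 188. ] [266 188   4   1] [0.62430643 0.05068685]
```

View pics/s2.png

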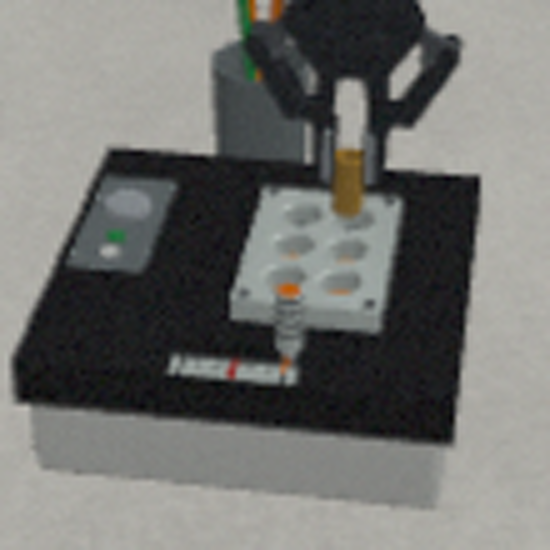

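```bash
python3 - <<'E'
from h import *
np.set_printoptions(precision=4,suppress=True)
c=cam("side0"); im=c["image"]; g=cv2.GaussianBlur(im,(0,0),.5).max(2).astype(int)
print(g[168:208,246:288:1][:, :].tolist().__len__())
roi=np.zeros(g.shape,bool); roi[170:206,246:282]=1
b=cv2.resize(im[165:210,240:290],None,fx=12,fy=12,interpolation=2); cv2.imwrite("pics/z1.png",b)
for n in("side0","side1"):
    c=cam(n)
    for (u,v) in [(342,282),(349,249),(287,277),(295,244),(303,213)]: 
        print(n,u,v,ray(c,200+u/5-.4,130+v/5-.4,.113))
print(BORE, BORE[3]-.034*UX,BORE[2]-.034*UX)
E
```

```text
40
side0 342 282 [0.6275 0.0612 0.113 ]
side0 349 249 [0.6345 0.0972 0.113 ]
side0 287 277 [0.5944 0.068  0.113 ]
side0 295 244 [0.6012 0.1043 0.113 ]
side0 303 213 [0.6082 0.1403 0.113 ]
side1 342 282 [0.6275 0.0612 0.113 ]
side1 349 249 [0.6345 0.0972 0.113 ]
side1 287 277 [0.5944 0.068  0.113 ]
side1 295 244 [0.6012 0.1043 0.113 ]
side1 303 213 [0.6082 0.1403 0.113 ]
{1: array([0.6365, 0.1351, 0.113 ]), 2: array([0.6295, 0.0998, 0.113 ]), 3: array([0.6225, 0.0645, 0.113 ])} [0.5892 0.0711 0.113 ] [0.5961 0.1064 0.113 ]
```

View pics/z1.png

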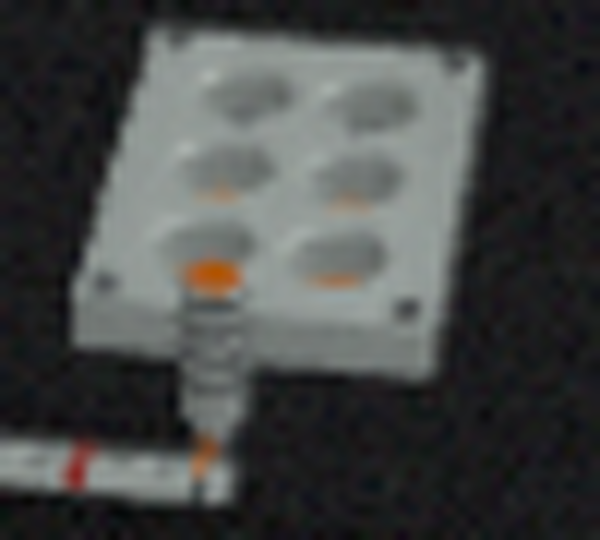

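Side view: the sleeve sits above its bore, but about 1 px (3 mm) toward -x. The side camera also puts the bores about 3.5 mm farther out than the top camera does, and the sleeve grip agreed with the side camera. I correct by +3.6 mm and lower gently.

```bash
sed -i 's/B2=np.array(\[.6295,.0998,.113\])/B2=np.array([.633,.0985,.113])/' h.py; python3 -m pendant '[[0.007,0.036,0,0,0,0,0.1],[0,0,0.05,0,0,0,0.1],[0,0,0.03,0,0,0,0.1],[0,0,0.03,0,0,0,0.1],[0,0,0.02,0,0,0,0.1],[0,0,0,0,0,0,0.1]]' 40; python3 - <<'E'
from h import *
go(BORE[1]+[0,0,.025])
E
```

```text
time: 8.2
eef_pos: [0.64, 0.1345, 0.148]
eef_rot: [-2.428, -1.994, 0.001]
wrist_force: [0.4, -0.5, 0.2]
width: 0.212
t 8.2 pos [0.64   0.1345 0.148 ] shift [-0.007  0.001  0.1  ] turn [-0.  0. -0.] shift aligned [-0.007  0.001  0.1  ] q6 0.32 F [ 0.4 -0.5  0.2] w 0.212
```

No force with the sleeve about 5 mm into the bore. Continue to the seat.

```bash
python3 -m pendant '[[0,0,0.03,0,0,0,0.1],[0,0,0.03,0,0,0,0.1],[0,0,0.02,0,0,0,0.1],[0,0,0.01,0,0,0,0.1],[0,0,0.01,0,0,0,0.1],[0,0,0,0,0,0,0.1]]' 40; python3 - <<'E'
from h import *
go(BORE[1]+[0,0,.025])
E
```

```text
time: 8.95
eef_pos: [0.6402, 0.1345, 0.1383]
eef_rot: [-2.428, -1.994, 0.0]
wrist_force: [-0.4, 1.0, -0.8]
width: 0.215
t 8.95 pos [0.6402 0.1345 0.1383] shift [-0.007 -0.001  0.003] turn [-0.  0. -0.] shift aligned [-0.007 -0.001  0.003] q6 0.32 F [-0.4  1.  -0.8] w 0.215
```

```bash
python3 -m pendant '[[0,0,0.01,0,0,0,0.1],[0,0,0.01,0,0,0,0.1],[0,0,0,0,0,0,0.1]]' 40; python3 - <<'E'
from h import *
go(BORE[1]+[0,0,.025])
E
```

```text
time: 9.32
eef_pos: [0.6405, 0.1347, 0.138]
eef_rot: [2.428, 1.994, 0.001]
wrist_force: [-2.9, 0.2, 5.1]
width: 0.21
t 9.325 pos [0.6405 0.1347 0.138 ] shift [-0.009 -0.003 -0.   ] turn [ 0.001 -0.    -0.   ] shift aligned [-0.009 -0.003 -0.   ] q6 0.32 F [-2.9  0.2  5.1] w 0.21
```

Contact at the predicted seat height. Release and rise.

```bash
python3 -m pendant '[[0,0,0,0,0,0,0.3],[0,0,0,0,0,0,0.45],[0,0,0,0,0,0,0.45],[0,0,-0.1,0,0,0,0.45],[0,0,-0.3,0,0,0,0.45],[0,0,-0.4,0,0,0,0.45],[0,0,0,0,0,0,0.45]]' 40; python3 - <<'E'
from h import *
from workcell import viewer
go([.463,-.248,.2])
c=viewer.camera("side"); a=cv2.resize(c["image"][160:215,230:300],None,fx=8,fy=8,interpolation=2)
cv2.imwrite("pics/s3.png",a)
E
```

```text
time: 10.2
eef_pos: [0.6427, 0.1348, 0.2222]
eef_rot: [2.424, 1.991, 0.012]
wrist_force: [0.6, 0.0, 0.9]
width: 0.451
t 10.2 pos [0.6427 0.1348 0.2222] shift [-4.105 -1.021  0.201] turn [ 0.009 -0.003 -0.   ] shift aligned [-4.104 -1.02   0.222] q6 0.32 F [0.6 0.  0.9] w 0.451
```

View pics/s3.png

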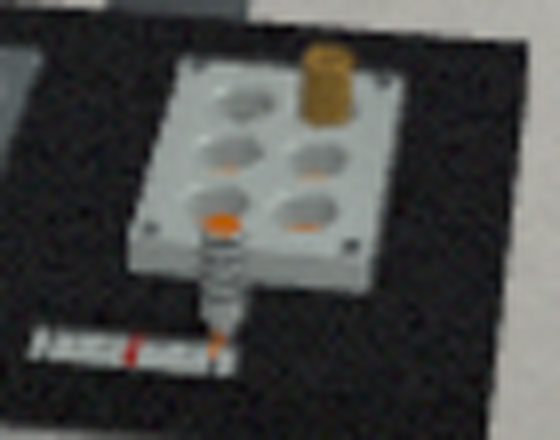

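The first sleeve stands upright in its bore (crop (327,85)). Now the second one.

```bash
python3 -m pendant '[[-0.3,-0.08,0,0,0,0,0.45],[-0.45,-0.11,0,0,0,0,0.45],[-0.5,-0.12,0,0,0,0,0.45],[-0.5,-0.13,0,0,0,0,0.45],[-0.5,-0.13,0,0,0,0,0.45],[-0.5,-0.13,0,0,0,0,0.45],[-0.5,-0.13,0.1,0,0,0,0.45],[-0.45,-0.1,0.2,0,0,0,0.45],[-0.3,-0.07,0.3,0,0,0,0.45],[-0.1,-0.02,0.3,0,0,0,0.45],[0,0,0.2,0,0,0,0.45],[0,0,0,0,0,0,0.45]]' 40; python3 - <<'E'
from h import *
go([.463,-.248,.044])
E
```

```text
time: 11.75
eef_pos: [0.4583, -0.2467, 0.1032]
eef_rot: [-2.423, -1.989, 0.003]
wrist_force: [0.1, -0.7, 0.1]
width: 0.448
t 11.75 pos [ 0.4583 -0.2467  0.1032] shift [-0.005  0.052  0.591] turn [-0.006 -0.002 -0.001] shift aligned [-0.004  0.049  0.592] q6 -0.4 F [ 0.1 -0.7  0.1] w 0.448
```

```bash
python3 -m pendant '[[0,0.03,0.1,0,0,0,0.45],[0,0,0.2,0,0,0,0.45],[0,0,0.2,0,0,0,0.45],[0,0,0.07,0,0,0,0.45],[0,0,0,0,0,0,0.45],[0,0,0,0,0,0,0.15],[0,0,0,0,0,0,0.1],[0,0,0,0,0,0,0.1],[0,0,0,0,0,0,0.1]]' 40; python3 -c "
from h import *
go([.463,-.248,.044])"
```

```text
time: 12.88
eef_pos: [0.4642, -0.249, 0.0504]
eef_rot: [2.426, 1.992, 0.001]
wrist_force: [0.4, 0.8, 4.8]
width: 0.202
t 12.875 pos [ 0.4642 -0.249   0.0504] shift [ 0.007 -0.013  0.064] turn [ 0.002  0.001 -0.   ] shift aligned [ 0.007 -0.013  0.064] q6 -0.4 F [0.4 0.8 4.8] w 0.202
```

Grip came out 6 mm high with a 5 N push; regrip a bit lower.

```bash
python3 -m pendant '[[0,0,0,0,0,0,0.4],[0,0,0,0,0,0,0.45],[0.005,-0.005,0.03,0,0,0,0.45],[0,0,0.03,0,0,0,0.45],[0,0,0,0,0,0,0.45],[0,0,0,0,0,0,0.45]]' 40; python3 -c "
from h import *
go([.463,-.248,.042])"; python3 -m pendant '[[0,0,0,0,0,0,0.15],[0,0,0,0,0,0,0.1],[0,0,0,0,0,0,0.1],[0,0,0,0,0,0,0.1]]' 40;python3 -c "
from h import *
go([.463,-.248,.042])"
```

```text
time: 13.62
eef_pos: [0.4629, -0.2478, 0.0432]
eef_rot: [-2.428, -1.994, 0.0]
wrist_force: [0.7, 0.4, 0.5]
width: 0.453
t 13.625 pos [ 0.4629 -0.2478  0.0432] shift [-0.001  0.001  0.012] turn [-0. -0. -0.] shift aligned [-0.001  0.001  0.012] q6 -0.4 F [0.7 0.4 0.5] w 0.453
time: 14.12
eef_pos: [0.4631, -0.248, 0.0436]
eef_rot: [2.428, 1.994, 0.0]
wrist_force: [-1.3, 0.9, 2.4]
width: 0.216
t 14.125 pos [ 0.4631 -0.248   0.0436] shift [-0.001 -0.001  0.016] turn [ 0.  0. -0.] shift aligned [-0.001 -0.001  0.016] q6 -0.4 F [-1.3  0.9  2.4] w 0.216
```

```bash
python3 -m pendant '[[0,0,-0.1,0,0,0,0.1],[0,0,-0.35,0,0,0,0.1],[0,0,-0.45,0,0,0,0.1],[0,0,-0.45,0,0,0,0.1],[0.2,0.05,-0.2,0,0,0,0.1],[0.4,0.1,0,0,0,0,0.1],[0.5,0.13,0,0,0,0,0.1],[0.5,0.14,0,0,0,0,0.1],[0.5,0.14,0,0,0,0,0.1],[0.5,0.14,0,0,0,0,0.1],[0.5,0.14,0,0,0,0,0.1],[0.4,0.1,0,0,0,0,0.1]]' 40; python3 -c "
from h import *
go(BORE[2]+[0,0,.08])"
```

```text
time: 15.62
eef_pos: [0.6237, 0.0792, 0.1986]
eef_rot: [2.427, 1.995, 0.0]
wrist_force: [0.5, -0.3, -0.5]
width: 0.213
t 15.625 pos [0.6237 0.0792 0.1986] shift [0.207 0.054 0.056] turn [ 0.    -0.     0.001] shift aligned [0.208 0.053 0.056] q6 0.24 F [ 0.5 -0.3 -0.5] w 0.213
```

```bash
python3 -m pendant '[[0.15,0.04,0.05,0,0,0,0.1],[0.057,0.013,0.2,0,0,0,0.1],[0,0,0.13,0,0,0,0.1],[0,0,0,0,0,0,0.1],[0,0,0,0,0,0,0.1]]' 40; python3 -c "
from h import *
go(BORE[2]+[0,0,.025])"
```

```text
time: 16.25
eef_pos: [0.6324, 0.0956, 0.1604]
eef_rot: [2.429, 1.992, -0.0]
wrist_force: [0.7, 0.4, -1.2]
width: 0.216
t 16.25 pos [0.6324 0.0956 0.1604] shift [0.03  0.    0.224] turn [-0.     0.    -0.001] shift aligned [0.03  0.    0.224] q6 0.26 F [ 0.7  0.4 -1.2] w 0.216
```

```bash
python3 -m pendant '[[0.033,0,0,0,0,0,0.1],[0,0,0.04,0,0,0,0.1],[0,0,0.04,0,0,0,0.1],[0,0,0.03,0,0,0,0.1],[0,0,0.02,0,0,0,0.1],[0,0,0,0,0,0,0.1]]' 40; python3 -c "
from h import *
go(BORE[2]+[0,0,.025])"
```

```text
time: 17.0
eef_pos: [0.633, 0.0997, 0.147]
eef_rot: [-2.428, -1.994, 0.001]
wrist_force: [0.3, -0.2, -1.0]
width: 0.213
t 17.0 pos [0.633  0.0997 0.147 ] shift [-0.012  0.003  0.09 ] turn [-0.  0. -0.] shift aligned [-0.012  0.003  0.09 ] q6 0.27 F [ 0.3 -0.2 -1. ] w 0.213
```

```bash
python3 -m pendant '[[0,0,0.03,0,0,0,0.1],[0,0,0.03,0,0,0,0.1],[0,0,0.015,0,0,0,0.1],[0,0,0.01,0,0,0,0.1],[0,0,0.01,0,0,0,0.1],[0,0,0.01,0,0,0,0.1],[0,0,0,0,0,0,0.1]]' 40; python3 -c "
from h import *
go(BORE[2]+[0,0,.025])"
```

```text
time: 17.88
eef_pos: [0.6333, 0.0997, 0.1376]
eef_rot: [2.428, 1.994, 0.001]
wrist_force: [-2.3, -0.0, 4.0]
width: 0.213
t 17.875 pos [0.6333 0.0997 0.1376] shift [-0.013 -0.    -0.004] turn [ 0. -0. -0.] shift aligned [-0.013 -0.    -0.004] q6 0.27 F [-2.3 -0.   4. ] w 0.213
```

```bash
python3 -m pendant '[[0,0,0,0,0,0,0.3],[0,0,0,0,0,0,0.45],[0,0,0,0,0,0,0.45],[0,0,-0.1,0,0,0,0.45],[0,0,-0.3,0,0,0,0.45],[0,0,-0.3,0,0,0,0.45],[-0.2,-0.06,-0.1,0,0,0,0.45],[-0.45,-0.14,0,0,0,0,0.45],[-0.5,-0.16,0,0,0,0,0.45],[-0.5,-0.16,0,0,0,0,0.45],[-0.5,-0.16,0,0,0,0,0.45],[-0.5,-0.16,0,0,0,0,0.45]]' 40; python3 - <<'E'
from h import *
go([.478,-.19,.042])
E
```

```text
time: 19.38
eef_pos: [0.4969, -0.1457, 0.2161]
eef_rot: [-2.428, -1.993, 0.001]
wrist_force: [0.6, -0.6, 0.1]
width: 0.454
t 19.375 pos [ 0.4969 -0.1457  0.2161] shift [-0.471 -0.097  1.741] turn [-0.001  0.    -0.001] shift aligned [-0.471 -0.099  1.741] q6 -0.19 F [ 0.6 -0.6  0.1] w 0.454
```

```bash
python3 -m pendant '[[-0.3,-0.07,0.1,0,0,0,0.45],[-0.13,-0.03,0.3,0,0,0,0.45],[0,0,0.4,0,0,0,0.45],[0,0,0.3,0,0,0,0.45],[0,0,0.1,0,0,0,0.45],[0,0,0,0,0,0,0.45],[0,0,0,0,0,0,0.45]]' 40; python3 - <<'E'
from h import *
go([.478,-.19,.042])
E
```

```text
time: 20.25
eef_pos: [0.4818, -0.1847, 0.0984]
eef_rot: [2.426, 1.992, 0.002]
wrist_force: [-0.3, -0.5, 0.5]
width: 0.451
t 20.25 pos [ 0.4818 -0.1847  0.0984] shift [-0.059 -0.029  0.564] turn [ 0.002  0.001 -0.   ] shift aligned [-0.059 -0.027  0.564] q6 -0.27 F [-0.3 -0.5  0.5] w 0.451
```

```bash
python3 -m pendant '[[-0.059,-0.027,0.1,0,0,0,0.45],[0,0,0.2,0,0,0,0.45],[0,0,0.2,0,0,0,0.45],[0,0,0.06,0,0,0,0.45],[0,0,0,0,0,0,0.45],[0,0,0,0,0,0,0.45],[0,0,0,0,0,0,0.45]]' 40; python3 - <<'E'
from h import *
go([.478,-.19,.042])
E
```

```text
time: 21.12
eef_pos: [0.4778, -0.1897, 0.0417]
eef_rot: [2.427, 1.993, 0.001]
wrist_force: [-0.0, 0.1, -0.0]
width: 0.446
t 21.125 pos [ 0.4778 -0.1897  0.0417] shift [-0.002  0.002 -0.003] turn [ 0.002  0.    -0.   ] shift aligned [-0.002  0.002 -0.003] q6 -0.29 F [-0.   0.1 -0. ] w 0.446
```

```bash
python3 -m pendant '[[0,0,0,0,0,0,0.15],[0,0,0,0,0,0,0.1],[0,0,0,0,0,0,0.1],[0,0,0,0,0,0,0.1]]' 40; python3 -c "
from h import *
go([.478,-.19,.042])"; python3 -m pendant '[[0,0,-0.1,0,0,0,0.1],[0,0,-0.35,0,0,0,0.1],[0,0,-0.45,0,0,0,0.1],[0,0,-0.45,0,0,0,0.1],[0.15,0.05,-0.25,0,0,0,0.1],[0.4,0.14,0,0,0,0,0.1],[0.5,0.17,0,0,0,0,0.1],[0.5,0.18,0,0,0,0,0.1],[0.5,0.18,0,0,0,0,0.1],[0.4,0.13,0,0,0,0,0.1],[0.25,0.1,0,0,0,0,0.1],[0,0,0,0,0,0,0.1]]' 40; python3 -c "
from h import *
go([.626,.0642,.16])"
```

```text
time: 21.62
eef_pos: [0.4776, -0.1896, 0.0414]
eef_rot: [2.427, 1.993, 0.0]
wrist_force: [-0.9, -0.3, 5.4]
width: 0.215
t 21.625 pos [ 0.4776 -0.1896  0.0414] shift [-0.003  0.005 -0.006] turn [ 0.001  0.    -0.   ] shift aligned [-0.003  0.005 -0.006] q6 -0.29 F [-0.9 -0.3  5.4] w 0.215
time: 23.12
eef_pos: [0.6231, 0.0585, 0.2004]
eef_rot: [-2.425, -1.997, 0.001]
wrist_force: [-0.7, 0.5, -0.7]
width: 0.215
t 23.125 pos [0.6231 0.0585 0.2004] shift [0.062 0.018 0.404] turn [-0.001  0.     0.002] shift aligned [0.062 0.017 0.404] q6 0.2 F [-0.7  0.5 -0.7] w 0.215
```

```bash
python3 -m pendant '[[0.04,0.011,0.1,0,0,0,0.1],[0.015,0.005,0.2,0,0,0,0.1],[0,0,0.1,0,0,0,0.1],[0,0,0,0,0,0,0.1],[0,0,0,0,0,0,0.1],[0,0,0,0,0,0,0.1]]' 40; python3 -c "
from h import *
go([.626,.0642,.1354])"
```

```text
time: 23.88
eef_pos: [0.626, 0.062, 0.1617]
eef_rot: [2.427, 1.993, 0.002]
wrist_force: [-0.2, 0.0, -0.9]
width: 0.216
t 23.875 pos [0.626  0.062  0.1617] shift [ 0.022 -0.005  0.263] turn [ 0.001 -0.    -0.   ] shift aligned [ 0.022 -0.005  0.263] q6 0.21 F [-0.2  0.  -0.9] w 0.216
```

```bash
python3 -m pendant '[[0.022,-0.004,0.03,0,0,0,0.1],[0,0,0.04,0,0,0,0.1],[0,0,0.04,0,0,0,0.1],[0,0,0.03,0,0,0,0.1],[0,0,0.02,0,0,0,0.1],[0,0,0,0,0,0,0.1]]' 40; python3 -c "
from h import *
go([.626,.0642,.1354])"
```

```text
time: 24.62
eef_pos: [0.6255, 0.0643, 0.1446]
eef_rot: [-2.428, -1.994, 0.0]
wrist_force: [0.2, 0.2, -0.5]
width: 0.212
t 24.625 pos [0.6255 0.0643 0.1446] shift [0.    0.005 0.092] turn [-0.  0. -0.] shift aligned [0.    0.005 0.092] q6 0.21 F [ 0.2  0.2 -0.5] w 0.212
```

```bash
python3 -m pendant '[[0,0.003,0.03,0,0,0,0.1],[0,0,0.03,0,0,0,0.1],[0,0,0.015,0,0,0,0.1],[0,0,0.01,0,0,0,0.1],[0,0,0.01,0,0,0,0.1],[0,0,0.01,0,0,0,0.1],[0,0,0,0,0,0,0.1]]' 40; python3 -c "
from h import *
go([.626,.0642,.1354])"
```

```text
time: 25.5
eef_pos: [0.6261, 0.0643, 0.1354]
eef_rot: [2.428, 1.994, 0.0]
wrist_force: [-3.0, -0.4, 6.2]
width: 0.216
t 25.5 pos [0.6261 0.0643 0.1354] shift [-0.001 -0.    -0.   ] turn [ 0. -0. -0.] shift aligned [-0.001 -0.    -0.   ] q6 0.21 F [-3.  -0.4  6.2] w 0.216
```

```bash
python3 -m pendant '[[0,0,0,0,0,0,0.3],[0,0,0,0,0,0,0.45],[0,0,0,0,0,0,0.45],[0,0,-0.1,0,0,0,0.45],[0,0,-0.3,0,0,0,0.45],[0,0,-0.3,0,0,0,0.45],[-0.2,-0.08,0,0,0,0,0.45],[-0.25,-0.09,0,0,0,0,0.45],[-0.14,-0.05,0,0,0,0,0.45],[0,0,0,0,0,0,0.45],[0,0,0,0,0,0,0.45]]' 40; python3 - <<'E'
from h import *
from workcell import viewer
go([.593,.0106,.13])
c=viewer.camera("side"); a=cv2.resize(c["image"][145:215,220:310],None,fx=7,fy=7,interpolation=2)
cv2.imwrite("pics/s4.png",a)
E
```

```text
time: 26.88
eef_pos: [0.5928, 0.0108, 0.2041]
eef_rot: [-2.428, -1.993, -0.0]
wrist_force: [0.0, -0.2, -0.5]
width: 0.446
t 26.875 pos [0.5928 0.0108 0.2041] shift [-0.002  0.002  0.741] turn [-0. -0. -0.] shift aligned [-0.001  0.002  0.741] q6 0.12 F [ 0.  -0.2 -0.5] w 0.446
```

View pics/s4.png

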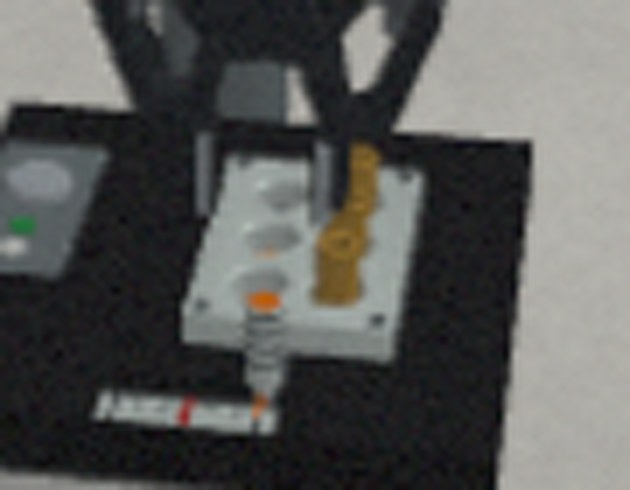

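All three sleeves are standing in the far row (the middle one hidden partly by finger and neighbour). The jaws, centred near px 265, sit above the knob (264,300). Descend and grip.

```bash
python3 -m pendant '[[0,0,0.2,0,0,0,0.45],[0,0,0.25,0,0,0,0.45],[0,0,0.2,0,0,0,0.45],[0,0,0.08,0,0,0,0.45],[0,0,0,0,0,0,0.45],[0,0,0,0,0,0,0.45],[0,0,0,0,0,0,0.15],[0,0,0,0,0,0,0.05],[0,0,0,0,0,0,0.05],[0,0,0,0,0,0,0.05]]' 60; python3 -c "
from h import *
go([.593,.0106,.13])"
```

```text
time: 28.18
eef_pos: [0.5928, 0.0107, 0.1326]
eef_rot: [-2.428, -1.994, 0.0]
wrist_force: [-3.6, 1.4, 5.3]
width: 0.164
t 28.175 pos [0.5928 0.0107 0.1326] shift [-0.001  0.003  0.026] turn [-0. -0. -0.] shift aligned [-0.001  0.003  0.026] q6 0.12 F [-3.6  1.4  5.3] w 0.164
```

```bash
python3 -m pendant '[[0,-0.05,0,0,0,0,0.05],[0,-0.05,0,0,0,0,0.05],[0,-0.05,0,0,0,0,0.05],[0,-0.05,0,0,0,0,0.05],[0,-0.05,0,0,0,0,0.05],[0,-0.05,0,0,0,0,0.05],[0,0,0,0,0,0,0.05],[0,0,0,0,0,0,0.05],[0,0,0,0,0,0,0.05]]' 60; python3 - <<'E'
from h import *
from workcell import viewer,arm
go(np.array([.5928,.0107,.1326])-.03*UX)
o=arm.get_obs();print("F along ux",o["wrist_force"]@UX)
c=viewer.camera("side"); t=viewer.camera("top")
im=c["image"]; hsv=cv2.cvtColor(im,cv2.COLOR_BGR2HSV)
cv2.imwrite("pics/s5.png",np.hstack([cv2.resize(im[165:210,225:275],(480,432),interpolation=2),cv2.resize(t["image"][130:230,200:290],(320,432),interpolation=2)]))
E
```

```text
time: 29.3
eef_pos: [0.565, 0.0162, 0.1326]
eef_rot: [2.425, 1.991, 0.006]
wrist_force: [6.0, -0.5, 3.3]
width: 0.165
t 29.3 pos [0.565  0.0162 0.1326] shift [-0.    -0.017  0.   ] turn [ 0.005 -0.    -0.   ] shift aligned [-0.    -0.017  0.   ] q6 0.13 F [ 6.  -0.5  3.3] w 0.165
F along ux 6.020141023798967
```

View pics/s5.png

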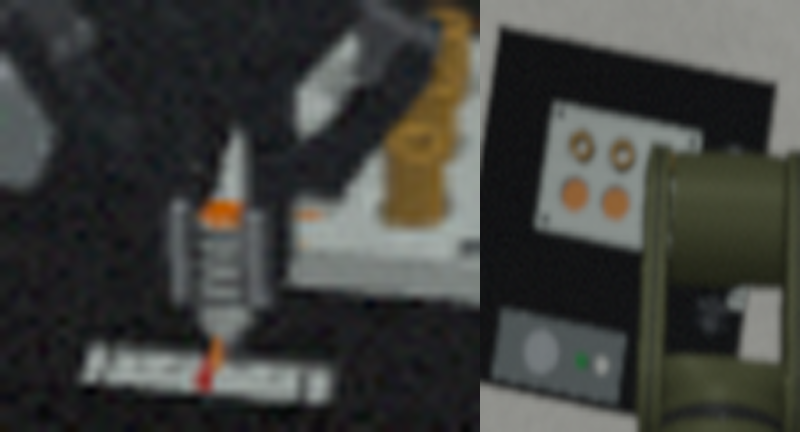

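Pointer (217,350) sits 1–2 mm short of the red line (about (210,360)), which agrees with the 1.7 mm shortfall in TCP travel. Pull the remainder.

```bash
python3 -m pendant '[[0,-0.018,0,0,0,0,0.05],[0,0,0,0,0,0,0.05],[0,0,0,0,0,0,0.05],[0,0,0,0,0,0,0.05],[0,0,0,0,0,0,0.05],[0,0,0,0,0,0,0.05],[0,0,0,0,0,0,0.05]]' 60; python3 - <<'E'
from h import *
from workcell import viewer,arm
go(np.array([.5928,.0107,.1326])-.03*UX)
o=arm.get_obs();print("F along ux",o["wrist_force"]@UX)
c=viewer.camera("side")
cv2.imwrite("pics/s6.png",cv2.resize(c["image"][165:210,225:285],(800,600),interpolation=2))
E
```

```text
time: 30.28
eef_pos: [0.5634, 0.0166, 0.1327]
eef_rot: [2.425, 1.991, 0.006]
wrist_force: [7.0, -1.3, 1.4]
width: 0.165
t 30.275 pos [0.5634 0.0166 0.1327] shift [-0.     0.     0.001] turn [ 0.005 -0.    -0.   ] shift aligned [-0.     0.     0.001] q6 0.13 F [ 7.  -1.3  1.4] w 0.165
F along ux 7.084287800161079
```

View pics/s6.png

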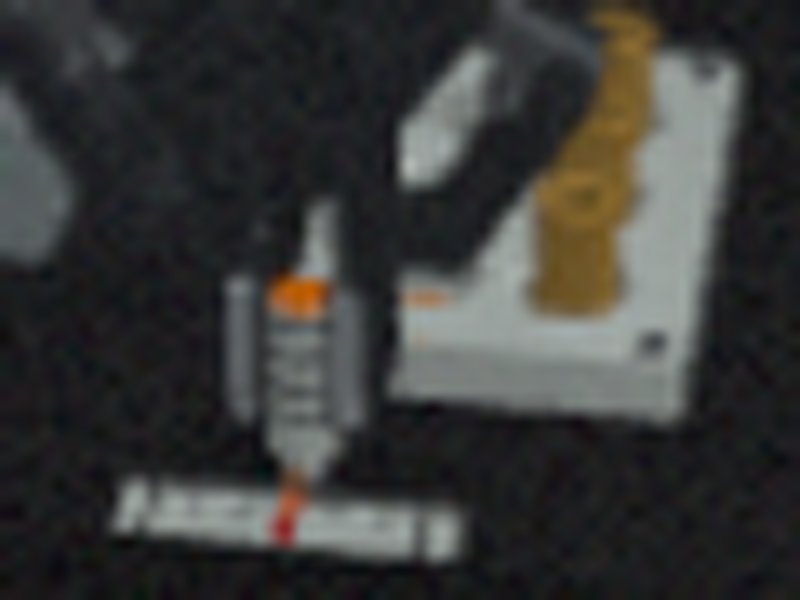

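The pointer (293,495) now runs straight into the red line (285,525). The pull is 7.1 N (7.5 N expected at half travel) and all three sleeves stand in the far row. Handing in while holding.

```bash
python3 -c "
from workcell import arm
print(arm.close_job()); o=arm.get_obs(); print(o['time'],o['eef_pos'],o['wrist_force'],o['width'])"
```

```text
the job is handed in; nothing more can be done
None
the job is handed in; nothing more can be done
```

The three brass sleeves stand in the far row of the nest, and the near row is empty. I drew the shutter 30 mm to the red half-travel mark and handed the job in with the knob still gripped, at about 30 s.

**Sleeves:** I lowered each one until it met a light push of 4–6 N from below, within about 1 mm of the expected full depth. The last side picture showed them upright.

**Shutter:** the pointer lined up with the red line by eye. The measured travel was 30.0 mm, with 7.1 N along the pull against the expected 7.5 N. The first pull stopped 1.7 mm short, so I pulled again to make it up.

**Checks that disagreed:**
- The top camera put the bores about 3.5 mm nearer the robot than the side camera did. I used the side camera, which the first grip had borne out.
- The second sleeve was first gripped about 6 mm too high, so I regripped it before lifting.

**Not checked:**
- I never saw the whole loaded row from above with the shutter open, because the arm hid bore 3 in the top view.
- I took no final picture of the bowl, ring gauge and pen cup, but the arm did not go near them.

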